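Close the wax pot and turn its lock ring to the locked mark

TASK

The wax injector's pot has been emptied and cleaned and must be closed for its pressure test. Push the lid fully down into the dark lock ring, then turn the ring clockwise (seen from above) until the white line on it stands at the red locked mark on the pot, not short of it and not past it. Leave the lid shut and everything else on the benches where it is.

Things in the scene. Friction and masses are not known exactly. Their poses are not given: they have to be found in the camera images.
- wax_pot: cream round wax injector pot, 156 mm high with the lid shut, fixed to the left or the right bench. Origin: centre of its underside, on the axis of the lock ring. z up; its front (brass nozzle, gauge, dial) faces -x, the lid's hinge post stands at +x. Jacket 144 mm across; the flange with the marks has a radius of 96 mm, its top at z = 98 mm.
- pot_lid (a joint): lid hinge (rad): 0 = fully shut, grows as the lid swings up and back; stiff, so the lid stays where it is left; about 4 N on the knob moves it. The lid is an aluminium disc, 111 mm across and 16 mm thick, with three ears that go down through the gaps of the ring.
- lid_hinge (a point): point on the hinge axis of the lid, fixed to the pot: x = +101 mm, z = 136 mm in the pot's frame. The hinge axis is parallel to the pot's y.
- lid_knob (a point): centre of the top of the lid's black knob (26 mm across, neck 14 mm, 29 mm tall) on the lid's upper side near its front edge; moves with the lid. Shut: x = -36 mm, z = 156 mm in the pot's frame, so 137 mm in front of the hinge and 20 mm above it. A dark arm 22 mm wide runs over the lid from the hinge to its centre.
- lock_ring (a joint): angle of the lock ring (rad), growing as it turns clockwise seen from above. 0: its white line is at the green open mark; 1.047 (60 degrees): at the red locked mark. Travel -0.25 to 1.30. It stays where it is left; about 5 N on a bar turns it. The lid goes in only while the ring is within about 0.25 of 0.
- ring_centre (a point): centre of the lock ring, fixed to the pot (pot frame 0, 0, 112 mm). The dark ring: outer radius 82 mm, from z = 100 to 132 mm, turning about the pot's upright axis.
- ring_grip (a point): middle of the black grip of the ring bar with the white line; moves with the ring. Three such bars stick out level from the ring, 120 degrees apart: grips 17 mm thick, 30 mm long, from 93 to 123 mm radius, axis at z = 112 mm. This bar is at the pot's front right when open and swings across the front to the front left.
- locked_mark (a point): point at 108 mm radius and z = 112 mm above the red locked mark on the flange, fixed to the pot: ring_grip comes here when the ring is locked. The green open mark is 60 degrees from it, to the right seen from the front.
- lighter: blue lighter, 79 mm long, lying on the left bench. Not to be disturbed.
- pliers: red-handled pliers, 141 mm long, lying on a steel plate on the left bench. Not to be disturbed.
- flux_jar: small clear jar with a red cap, 38 mm across, 53 mm high, standing on the right bench. Not to be disturbed.
- rubber_block: round black rubber bench block, 113 mm across, 41 mm high, standing firmly on the bench where the pot is not; origin at the centre of its underside. Only in the way.

How it is judged:
On the way:
1. the lid is fully down in the ring, the ring still in its open position (value of joint pot_lid below 0.04 rad and value of joint lock_ring below 0.5 rad), for 0.1 s.
At the end, for the whole second after the job is handed in: the lid is fully shut (within 2 degrees), the ring's white line stands at the red locked mark (within 8 degrees either way) and the ring is at rest (value of joint pot_lid below 0.04 rad and value of joint lock_ring between 0.907 and 1.187 rad and velocity of joint lock_ring between -0.05 and 0.05 rad/s); the robot touches nothing.
It fails at once if the lighter, the pliers or the red-capped jar was moved by more than 30 mm (distance of any of lighter, pliers, flux_jar from where it was at the start of the episode above 0.03 m).
It also fails if it takes over 48 s, if anything falls off the work surface, if the arm or the gripper's body presses on something with over 40 N, if the wrist force passes 120 N, or if a joint passes its speed limit or range.

ROBOT

A 7-joint arm with a two-finger parallel gripper is mounted at the origin on a cart in front of the work surface, level with it; the furniture and walls round the work are solid. World frame = base frame: x ahead of the robot, y to its left, z up, the work surface at z = 0. Lengths are in m, angles in rad, forces in N, time in s.
With the tool pointing down it reaches from about 0.425 to 0.95 m from the base axis. Payload 16.7 kg.
Tool frame: the origin (TCP) lies at the very end of the fingers, on their centre line; the grasp point (between the pads) lies 19 mm behind it; z points along the fingers, y is the line along which they close (so a half turn about z gives the same grasp; the last joint's range is limited). The gripper opens to 94 mm and grips with 3 to 60 N. Pads are 16 mm wide; open, the fingers measure 119 mm over their backs; the gripper's body (75 mm by 177 mm) begins 78 mm behind the grasp point.
Start: joints at [1.109, 0.426, 0.074, 1.606, -0.034, 1.111, -0.067], TCP at [0.207, -0.642, 0.205] pointing down, gripper open.
Joint ranges: [-2.85, 2.85], [-0.5, 2.14], [-1.23, 1.37], [0.21, 2.46], [-1.02, 4.16], [0.16, 2.05], [-2.73, 2.73]. Speed limits (rad/s): [1.89, 1.89, 2.39, 2.39, 3.01, 3.01, 3.01].

INTERFACE

Orientations are given as a rotation vector (axis times angle).
In Python, from station import arm, viewer gives the robot as it stands.
- The arm moves only by the shell command python3 -m handwheel 'ROWS' [OPENING] [FORCE]. ROWS is text: rows parted by semicolons, each of 6 numbers parted by spaces: the shift along the tool's x, y, z in mm, then the turn, a rotation vector about the tool's x, y, z in rad. A call has 1 to 12 rows; each row shifts and turns the commanded pose from where the row before left it, along the tool's axes as they then stand; what a row does not reach is not made up. A row lasts 1/10 s, in which the tool goes at most 50 mm and 8.59 degrees, less where a joint would pass 70% of its speed; a pose out of reach is approached as far as the arm can. A call with a gripper value outside its range is refused whole. OPENING is the finger opening in mm, from 0 to 94, set as the call begins (- or left out, the last holds). The fingers move at their own pace and stop on an object; FORCE is the grip in N (left out, the last holds). Time passes only in rows, so rows that do not move let the fingers close. It gives the time, the measured TCP pose, the force, the opening and the grip force at its end, in the units of the state.
- arm.get_obs(): the state, without advancing time (a new reading comes with each control period).
- viewer.capture(name): name is "side" or "top"; returns the picture (480x640x3 uint8, red, green, blue); there is no depth.
- viewer.calibration(name): a dict with "fx", "fy", "cx", "cy" (pixels), "rvec" (rotation vector, rad) and "tvec" (3), from world to camera coordinates, as OpenCV has them. Camera axes: x right, y down, z forward; pixel columns grow to the right and rows downward; lengths in m; the calibration is good to about 2 mm. A picture is of the moment at which its call begins. calibration takes no time and is no camera call.
- arm.sign_off(): hands the job in; it is judged then, once.
The state is a dict: "time": time; "q": joint angles; "qd": joint speeds; "tau": joint torques, N m; "position": TCP position; "orientation": TCP orientation; "contact_force": force on the tool from outside, world axes, zero at the start; "wrist_torque": the same for the moment, N m; "finger_gap": finger opening in m; "gripper_force": force on a finger pad.
Only numpy, scipy, OpenCV 4.12 (cv2) and the standard library are available. Lean on these libraries where they do the work, as an engineer would, in place of code of your own. Each camera call takes 0.05 s, during which the arm holds its last target. There are 200 camera calls.

## Working session

There is one attempt and no reset: what is moved stays moved. The work goes in short steps, Python scripts to look and compute and a shell command to move; the robot and the scene stay as the last step left them, time stands still between calls to the robot, and variables do not carry over. Pictures are saved under pics/ and viewed, at most 10 in all, crops included, and the job is handed in when it is done.

```bash
mkdir -p pics; ls
python3 - <<'E'
from station import arm, viewer
import cv2
for n in("side","top"):
    cv2.imwrite(f"pics/{n}0.png",viewer.capture(n)[:,:,::-1]); print(n,viewer.calibration(n))
o=arm.get_obs();print(o['time'],o['position'],o['orientation'],o['contact_force'])
E
```

```text
pics
side {'fx': 483.7424807828051, 'fy': 483.7424807828051, 'cx': 316.3751640287141, 'cy': 232.5507367039192, 'rvec': array([ 0.62114834, -2.34044476,  1.50994655]), 'tvec': array([0.42578743, 0.18179367, 1.28240852])}
top {'fx': 605.0346939333527, 'fy': 605.0346939333527, 'cx': 320.81238058188904, 'cy': 231.17581272031182, 'rvec': array([ 2.3403602 , -1.53013127,  0.29240124]), 'tvec': array([-0.14626382,  0.44524238,  1.93348765])}
0.1 [ 0.20693894 -0.64210599  0.20486814] [-3.10242237e+00 -4.87618600e-01  3.72049069e-04] [ 0.44614645 -0.04389124  0.33716913]
```

View pics/side0.png

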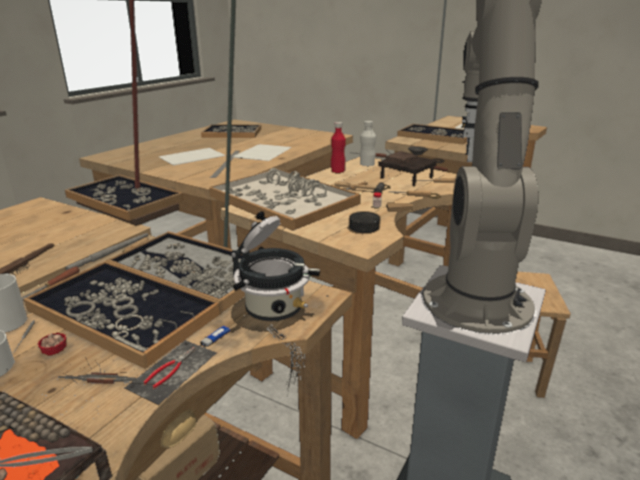

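View pics/top0.png

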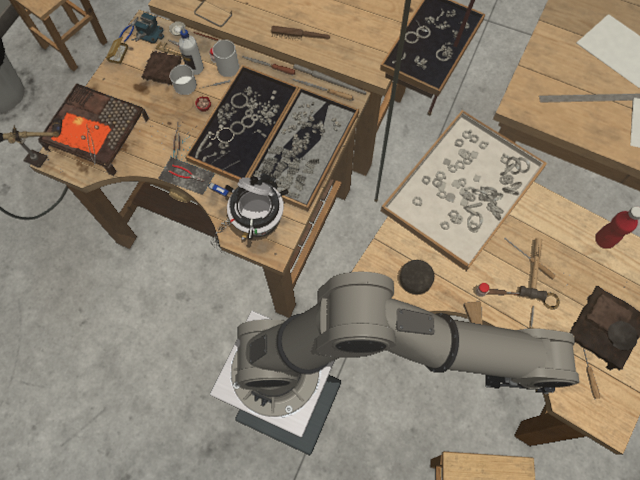

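The pot is on the left bench, at about (275,285) in side and (254,210) in top. The lid is open and leans back. I'll enlarge both views.

Run:
```python
import cv2
a=cv2.imread("pics/side0.png")[200:330,200:350]; b=cv2.imread("pics/top0.png")[160:250,190:310]
cv2.imwrite("pics/s1.png",cv2.resize(a,(690,598),interpolation=cv2.INTER_CUBIC))
cv2.imwrite("pics/t1.png",cv2.resize(b,(792,594),interpolation=cv2.INTER_CUBIC))
```

```text
(no output)
```

View pics/s1.png

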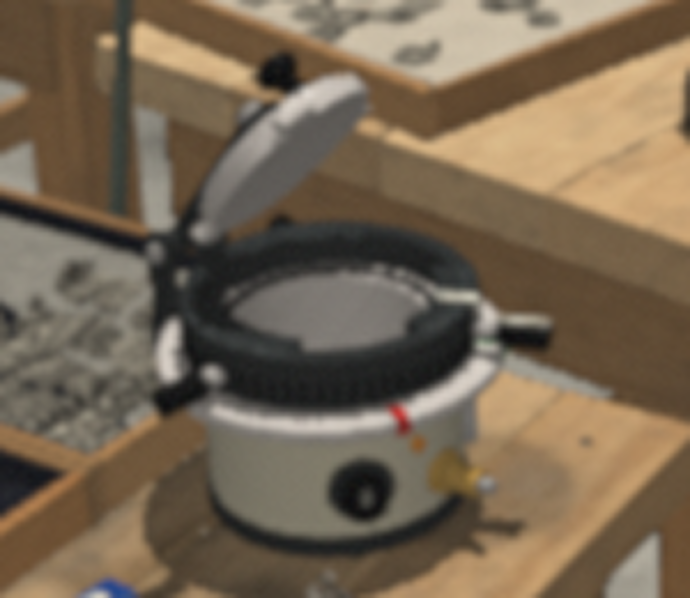

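View pics/t1.png

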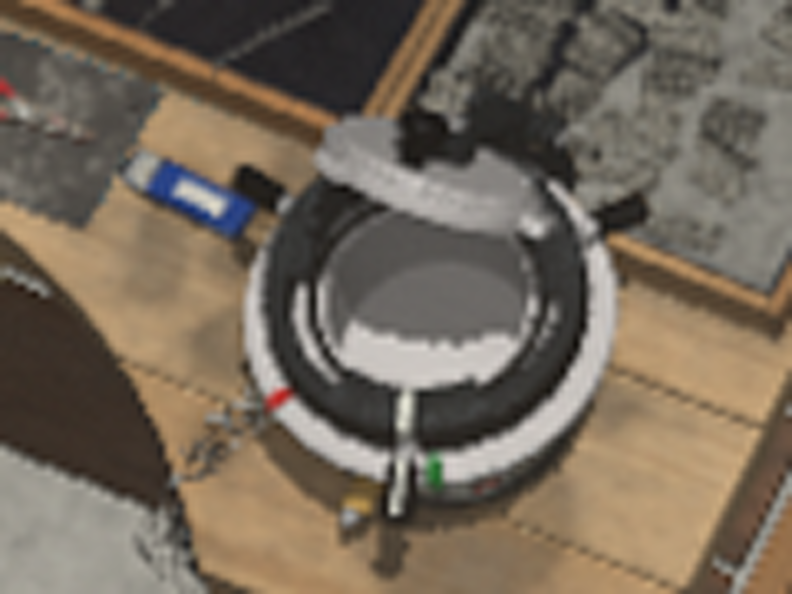

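The side crop (4.6x) shows the knob at about (278,70), the red mark at (400,418), the white-line grip at (525,331) and the left grip at (180,393). The top crop (6.6x) shows red at (279,399), green at (434,472), the white-line grip at (398,485), the other grips at (258,187) and (622,213), and the knob at about (422,135). Next I'll fit the pose to these.

```bash
cat > h.py <<'E'
import numpy as np, cv2
from scipy.optimize import least_squares
from station import arm, viewer
cal={n:viewer.calibration(n) for n in("side","top")}
def proj(n,P):
    c=cal[n];K=np.array([[c['fx'],0,c['cx']],[0,c['fy'],c['cy']],[0,0,1.]])
    return cv2.projectPoints(np.float64([P]),c['rvec'],c['tvec'],K,None)[0].ravel()
pol=lambda r,a,z:np.array([r*np.cos(a),r*np.sin(a),z])
def model(k,ring,lid):
    d=np.deg2rad
    if k=='red':return pol(.091,d(150),.098)
    if k=='green':return pol(.091,d(210),.098)
    if k[0]=='g':return pol(.108,d(210)+d(120)*int(k[1])-ring,.112)
    if k=='knob':
        c,s=np.cos(lid),np.sin(lid);x,z=-.137,.012
        return np.array([.101+x*c+z*s,0,.136-x*s+z*c])
def world(p,k):
    c,s=np.cos(p[3]),np.sin(p[3]);m=model(k,p[4],p[5])
    return p[:3]+np.array([c*m[0]-s*m[1],s*m[0]+c*m[1],m[2]])
def sc(u,v):return (200+u/4.6,200+v/4.6)
def tc(u,v):return (190+u/6.6,160+v/6.6)
E
cat > fit.py <<'E'
from h import *
M=[('side','red',sc(400,415)),('side','g0',sc(525,331)),('side','g2',sc(180,393)),('side','knob',sc(278,72)),
('top','red',tc(279,399)),('top','green',tc(434,472)),('top','g0',tc(398,485)),('top','g2',tc(258,187)),('top','g1',tc(622,213)),('top','knob',tc(422,137))]
best=None
for y in np.arange(-3,3.2,.5):
    r=least_squares(lambda p:np.concatenate([proj(n,world(p,k))-m for n,k,m in M]),[.4,.35,0,y,0,1],loss='soft_l1')
    if best is None or r.cost<best.cost:best=r
np.save('p.npy',best.x);print(best.x.round(4),best.cost)
for (n,k,m),e in zip(M,best.fun.reshape(-1,2)):print(n,k,e.round(1))
p=best.x
for k in('knob','g0','g1','g2','red'):print(k,world(p,k).round(3))
E
python3 fit.py
```

```text
[ 0.4571  0.2832 -0.0015 -0.0421  0.1499  0.902 ] 1.419628569488166
side red [ 0.  -0.3]
side g0 [-0.3  0.4]
side g2 [ 0.1 -0.1]
side knob [0.6 0.2]
top red [-0.3 -0.2]
top green [ 0.1 -0.3]
top g0 [0.3 0.9]
top g2 [0.3 0. ]
top g1 [-0.2 -0. ]
top knob [-0.2 -1.1]
knob [0.483 0.282 0.249]
g0 [0.355 0.248 0.111]
g1 [0.539 0.212 0.111]
g2 [0.478 0.389 0.111]
red [0.38  0.332 0.097]
```

```bash
cat >> h.py <<'E'
from scipy.spatial.transform import Rotation as R
def axes(yaw): # tool down, tool y along world direction of angle yaw
    y=np.array([np.cos(yaw),np.sin(yaw),0]);z=np.array([0,0,-1.]);return R.from_matrix(np.c_[np.cross(y,z),y,z])
def delta(pos,yaw=None,o=None):
    o=o or arm.get_obs();A=R.from_rotvec(o['orientation'])
    B=A if yaw is None else axes(yaw)
    print('t',round(o['time'],2),'pos',o['position'].round(4),'rot rows(tool rad)',(A.inv()*B).as_rotvec().round(3),
      'shift old axes mm',(A.inv().apply(np.array(pos)-o['position'])*1e3).round(1),'in new axes',(B.inv().apply(np.array(pos)-o['position'])*1e3).round(1),
      'F',o['contact_force'].round(1),'gap',round(o['finger_gap'],4))
E
python3 - <<'E'
from h import *
p=np.load('p.npy');k=world(p,'knob')
# pole as vertical line: side pixels (228,130),(227,200); top (398,60),(383,180)
obs=[('side',(233,50)),('side',(227,200)),('top',(402,50)),('top',(382,190))]
f=lambda v:np.concatenate([proj(n,[v[0],v[1],v[2+i]])-m for i,(n,m) in enumerate(obs)])
r=least_squares(f,[.9,.1,.5,.2,.5,.2]);print(r.x.round(3),r.fun.round(1))
yaw=p[3]-np.pi/2
o=arm.get_obs()
delta([.5,-.38,.33],yaw)
E
```

```text
[ 0.83  -0.044  0.599  0.125  0.638 -0.202] [-8.4  0.7  9.5 -0.8  2.1  0.4 -3.2 -0.6]
t 0.1 pos [ 0.2069 -0.6421  0.2049] rot rows(tool rad) [-0.001  0.     0.354] shift old axes mm [ 359.3 -159.7 -125. ] in new axes [ 281.8 -274.2 -125.1] F [ 0.4 -0.   0.3] gap 0.0936
```

```bash
python3 -m handwheel '0 0 -42 0 0 0.118;0 0 -42 0 0 0.118;0 0 -41 0 0 0.118;28 -27 0 0 0 0;28 -27 0 0 0 0;28 -27 0 0 0 0;28 -27 0 0 0 0;28 -27 0 0 0 0;28 -27 0 0 0 0;28 -27 0 0 0 0;28 -27 0 0 0 0' 60; python3 -c "
from h import *
p=np.load('p.npy');delta([.55,-.05,.33],p[3]-np.pi/2)"
```

```text
time: 1.2
position: [0.4409, -0.4348, 0.3303]
orientation: [-3.141, 0.066, 0.001]
contact_force: [0.1, -0.4, -0.1]
finger_gap: 0.0599
gripper_force: 0.0
t 1.2 pos [ 0.4409 -0.4348  0.3303] rot rows(tool rad) [-0.  0. -0.] shift old axes mm [ 9.280e+01 -3.891e+02  3.000e-01] in new axes [ 9.28e+01 -3.89e+02  3.00e-01] F [ 0.1 -0.4 -0.1] gap 0.0599
```

```bash
python3 -m handwheel '10 -33 0 0 0 0;10 -33 0 0 0 0;9 -33 0 0 0 0;9 -33 0 0 0 0;9 -33 0 0 0 0;8 -33 0 0 0 0;8 -33 0 0 0 0;8 -33 0 0 0 0;8 -33 0 0 0 0;7 -33 0 0 0 0;7 -33 0 0 0 0;0 -26 0 0 0 0'; python3 -c "
from h import *
p=np.load('p.npy');k=world(p,'knob');delta(k+[0,0,.05],p[3]-np.pi/2)"
```

```text
time: 2.4
position: [0.5496, -0.0492, 0.3301]
orientation: [-3.14, 0.064, 0.001]
contact_force: [-0.0, -0.2, 0.1]
finger_gap: 0.0598
gripper_force: 0.0
t 2.4 pos [ 0.5496 -0.0492  0.3301] rot rows(tool rad) [-0.     0.     0.001] shift old axes mm [ -80.6 -328.2   30.9] in new axes [ -81.  -328.2   30.7] F [-0.  -0.2  0.1] gap 0.0598
```

```bash
python3 -m handwheel '-7 -33 0 0 0 0;-8 -33 0 0 0 0;-8 -33 0 0 0 0;-8 -33 0 0 0 0;-8 -33 0 0 0 0;-8 -33 0 0 0 0;-8 -33 0 0 0 0;-8 -33 0 0 0 0;-9 -33 0 0 0 0;-9 -31 0 0 0 0;0 0 15 0 0 0;0 0 15 0 0 0' 50
python3 - <<'E'
from h import *
p=np.load('p.npy');k=world(p,'knob');delta(k+[0,0,-.02],p[3]-np.pi/2)
a=viewer.capture('side')[160:300,190:350,::-1];b=viewer.capture('top')[130:250,190:350,::-1]
cv2.imwrite('pics/c1.png',np.vstack([cv2.resize(a,(340,298),interpolation=2),cv2.resize(b,(340,255),interpolation=2)]) if 0 else np.hstack([cv2.resize(a,(400,350),interpolation=2),cv2.copyMakeBorder(cv2.resize(b,(400,300),interpolation=2),0,50,0,0,0)]))
E
```

```text
time: 3.6
position: [0.482, 0.2801, 0.2996]
orientation: [-3.141, 0.064, 0.0]
contact_force: [1.4, -1.2, 0.3]
finger_gap: 0.0499
gripper_force: 0.0
t 3.6 pos [0.482  0.2801 0.2996] rot rows(tool rad) [-0.     0.     0.001] shift old axes mm [ 0.5 -2.  70.1] in new axes [ 0.5 -2.  70.1] F [ 1.4 -1.2  0.3] gap 0.0499
```

View pics/c1.png

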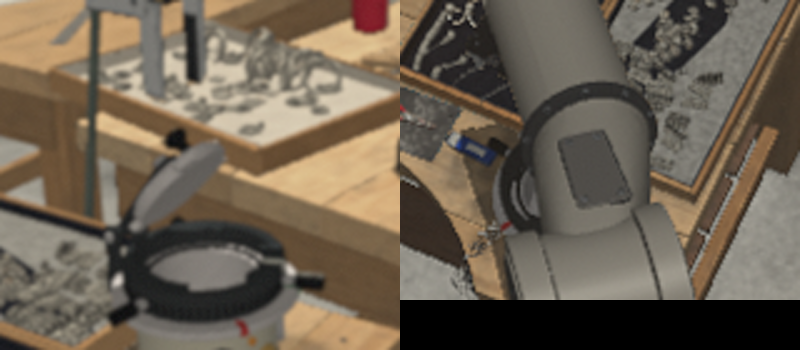

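The two fingers sit above the knob (side crop 178,138) with one on each side of it. I'll lower and grip.

```bash
python3 -m handwheel '-1 -2 15 0 0 0;-1 0 15 0 0 0;-1 0 15 0 0 0;-1 0 15 0 0 0;0 0 13 0 0 0;0 0 0 0 0 0'; python3 -m handwheel '0 0 0 0 0 0;0 0 0 0 0 0;0 0 0 0 0 0;0 0 0 0 0 0;0 0 0 0 0 0' 10 15;  python3 - <<'E'
from h import *
p=np.load('p.npy');o=arm.get_obs()
# arc: knob-head point relative to hinge for successive lid angles, shift in tool axes (x fwd, z down)
c,s=np.cos,np.sin
f=lambda l:np.array([-.137*c(l)+.008*s(l),.137*s(l)+.008*c(l)])*1e3
L=np.linspace(p[5],0,13)
print(np.array([[d[0],-d[1]] for d in np.diff([f(l) for l in L],axis=0)]).round(1).tolist(),o['contact_force'])
E
```

```text
time: 4.3
position: [0.4777, 0.2814, 0.2256]
orientation: [3.14, -0.066, -0.003]
contact_force: [-0.3, 0.9, 0.3]
finger_gap: 0.05
gripper_force: 0.0
time: 4.8
position: [0.4786, 0.2832, 0.2281]
orientation: [-3.139, 0.065, -0.002]
contact_force: [1.5, 6.4, -1.3]
finger_gap: 0.0249
gripper_force: 15.0
[[-8.2, 6.2], [-7.7, 6.8], [-7.2, 7.4], [-6.6, 7.9], [-6.0, 8.4], [-5.4, 8.8], [-4.7, 9.2], [-4.0, 9.5], [-3.3, 9.8], [-2.5, 10.0], [-1.8, 10.2], [-1.0, 10.3]] [ 1.47678765  6.35442401 -1.34115278]
```

```bash
python3 -m handwheel '-8 -2 6 0 0 0;-8 0 7 0 0 0;-7 0 7 0 0 0;-7 0 8 0 0 0;-6 0 8 0 0 0;-5 0 9 0 0 0;-5 0 9 0 0 0;-4 0 10 0 0 0;-3 0 10 0 0 0' - 20; python3 -c "
from h import *
p=np.load('p.npy');p[5]=0;k=world(p,'knob');delta(k+[0,0,-.023])"
```

```text
time: 5.7
position: [0.4264, 0.2857, 0.1535]
orientation: [-3.141, 0.068, -0.003]
contact_force: [9.3, -2.9, -1.6]
finger_gap: 0.0243
gripper_force: 20.0
t 5.7 pos [0.4264 0.2857 0.1535] rot rows(tool rad) [0. 0. 0.] shift old axes mm [-5.3  1.3 30. ] in new axes [-5.3  1.3 30. ] F [ 9.3 -2.9 -1.6] gap 0.0243
```

```bash
sed -i 's/x,z=-.137,.012/x,z=-.137,.020/' h.py; python3 fit.py|head -1; python3 -m handwheel '0 0 8 0 0 0;0 0 8 0 0 0;0 0 5 0 0 0;0 0 0 0 0 0' ; python3 -c "
from h import *
p=np.load('p.npy');p[5]=0;k=world(p,'knob');delta(k+[0,0,-.025])"
```

```text
[ 0.4572  0.2832 -0.0017 -0.0415  0.1502  0.8433] 1.483119531289636
time: 6.1
position: [0.423, 0.2858, 0.1311]
orientation: [3.139, -0.065, -0.006]
contact_force: [-9.4, 0.0, -4.6]
finger_gap: 0.0245
gripper_force: 20.0
t 6.1 pos [0.423  0.2858 0.1311] rot rows(tool rad) [0. 0. 0.] shift old axes mm [-1.7  1.2  1.8] in new axes [-1.7  1.2  1.8] F [-9.4  0.  -4.6] gap 0.0245
```

```bash
python3 -m handwheel '-1 0 2 0 0 0;0 0 2 0 0 0;0 0 0 0 0 0' ; python3 -m handwheel '0 0 2 0 0 0;0 0 0 0 0 0'
```

```text
time: 6.4
position: [0.4237, 0.2859, 0.1289]
orientation: [3.14, -0.066, -0.001]
contact_force: [-7.1, -5.0, 14.6]
finger_gap: 0.0246
gripper_force: 20.9
time: 6.6
position: [0.4239, 0.286, 0.1283]
orientation: [3.14, -0.066, 0.0]
contact_force: [-14.8, -12.3, 42.4]
finger_gap: 0.025
gripper_force: 33.3
```

```bash
python3 -m handwheel '0 0 -2 0 0 0;0 0 -1 0 0 0;0 0 0 0 0 0;0 0 0 0 0 0;0 0 0 0 0 0' 50; python3 -m handwheel '0 0 -25 0 0 0;0 0 -35 0 0 0;0 0 -35 0 0 0;0 0 -25 0 0 0;0 0 0 0 0 0'
python3 - <<'E'
from h import *
p=np.load('p.npy')
for l in(0,.05,.1):
    p[5]=l;print(l,proj('side',world(p,'knob')).round(1))
a=viewer.capture('side')[200:330,200:350,::-1];cv2.imwrite('pics/s2.png',cv2.resize(a,(690,598),interpolation=2))
for r in(.15,0):
    p[4]=r;print(r,proj('side',world(p,'g0')).round(1))
E
```

```text
time: 7.1
position: [0.4244, 0.2862, 0.1293]
orientation: [-3.141, 0.066, 0.0]
contact_force: [-0.7, -0.0, 0.5]
finger_gap: 0.0497
gripper_force: 0.0
time: 7.6
position: [0.4256, 0.2873, 0.2527]
orientation: [-3.138, 0.067, -0.007]
contact_force: [0.6, 0.1, 0.3]
finger_gap: 0.0498
gripper_force: 0.0
0 [282.8 256.6]
0.05 [282.3 254.1]
0.1 [281.7 251.4]
0.15 [313.8 272.4]
0 [314.5 269.3]
```

View pics/s2.png

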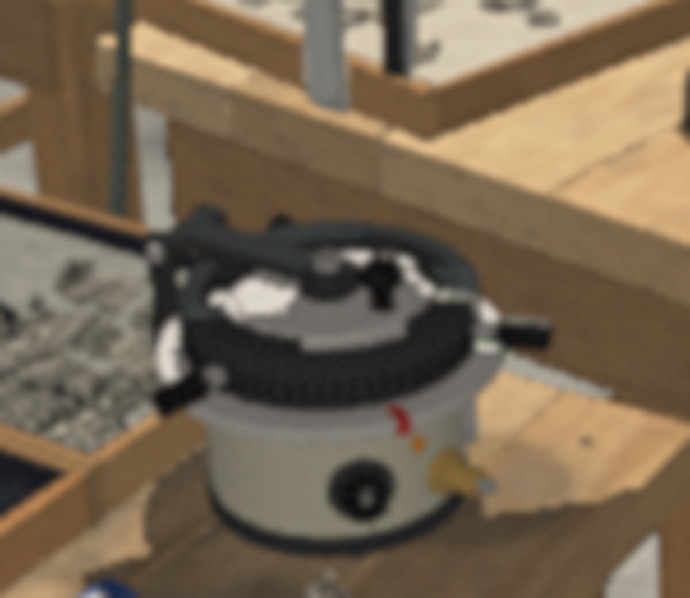

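The lid is down: the knob top is at crop (380,261), full frame (282.6,256.7), against a predicted (282.8,256.6) for shut. The ring has not moved. I'll press on the knob top with closed fingers to confirm.

```bash
python3 -m handwheel '-4 2 25 0 0 0;0 0 25 0 0 0;0 0 20 0 0 0;0 0 15 0 0 0;0 0 6 0 0 0;0 0 0 0 0 0' 0 20; python3 -m handwheel '0 0 3 0 0 0;0 0 2 0 0 0;0 0 2 0 0 0;0 0 0 0 0 0'
```

```text
time: 8.25
position: [0.4198, 0.2844, 0.1575]
orientation: [3.14, -0.066, -0.003]
contact_force: [-0.2, 0.1, -1.1]
finger_gap: 0.0055
gripper_force: 0.0
time: 8.65
position: [0.4209, 0.285, 0.1551]
orientation: [-3.141, 0.067, -0.004]
contact_force: [-18.5, -12.1, 59.9]
finger_gap: 0.0004
gripper_force: 30.1
```

```bash
python3 -m handwheel '0 0 -10 0 0 0;0 0 -35 0 0 0;0 0 -40 0 0 0;0 0 0 0 0 0.14;0 0 0 0 0 0.14;0 0 0 0 0 0.14;0 0 0 0 0 0.14;0 0 0 0 0 0.11' 36
python3 - <<'E'
from h import *
p=np.load('p.npy');g=world(p,'g1');a=np.arctan2(*(g-p[:3])[1::-1]);print(arm.get_obs()['q'].round(2),a)
delta(g+[0,0,.1],a-np.pi/2)
E
```

```text
time: 9.45
position: [0.4211, 0.2807, 0.2296]
orientation: [3.059, -0.632, -0.007]
contact_force: [-0.8, -0.7, -0.9]
finger_gap: 0.0365
gripper_force: 0.0
[-0.65  0.14 -0.08  1.93  0.02  1.09 -2.72] -0.7152891307210659
t 9.45 pos [0.4211 0.2807 0.2296] rot rows(tool rad) [ 0.019 -0.002  0.308] shift old axes mm [135.2  15.8  19.4] in new axes [133.7 -25.6  19.2] F [-0.8 -0.7 -0.9] gap 0.0365
```

```bash
python3 -m handwheel '0 0 0 0 0 -0.14;0 0 0 0 0 -0.14;0 0 0 0 0 -0.14;0 0 0 0 0 -0.14;0 0 0 0 0 -0.14;0 0 0 0 0 -0.14;0 0 0 0 0 -0.14;0 0 0 0 0 -0.14;0 0 0 0 0 -0.14;0 0 0 0 0 -0.14;0 0 0 0 0 -0.14;0 0 0 0 0 -0.14' >/dev/null; python3 -m handwheel '0 0 0 0 0 -0.14;0 0 0 0 0 -0.14;0 0 0 0 0 -0.14;0 0 0 0 0 -0.14;0 0 0 0 0 -0.14;0 0 0 0 0 -0.14;0 0 0 0 0 -0.14;0 0 0 0 0 -0.14;0 0 0 0 0 0';python3 - <<'E'
from h import *
p=np.load('p.npy');g=world(p,'g1');a=np.arctan2(*(g-p[:3])[1::-1]);print(arm.get_obs()['q'].round(2),g)
delta(g+[0,0,.1],a+np.pi/2)
E
```

```text
time: 11.55
position: [0.4209, 0.2811, 0.2295]
orientation: [-1.142, -2.925, 0.029]
contact_force: [-0.7, 0.3, 0.5]
finger_gap: 0.0362
gripper_force: 0.0
[-0.42  0.16 -0.34  1.92  0.07  1.09  0.05] [0.53873672 0.21234222 0.1103451 ]
t 11.55 pos [0.4209 0.2811 0.2295] rot rows(tool rad) [-0.018  0.005 -0.029] shift old axes mm [-133.2   29.6   19.4] in new axes [-134.1   25.4   19.2] F [-0.7  0.3  0.5] gap 0.0362
```

```bash
python3 -m handwheel '0 0 0 -0.018 0.005 -0.029;-20 4 0 0 0 0;-30 5 0 0 0 0;-30 6 0 0 0 0;-30 6 0 0 0 0;-26 4 0 0 0 0;0 0 20 0 0 0;0 0 20 0 0 0;0 0 0 0 0 0' 40
python3 - <<'E'
from h import *
p=np.load('p.npy');g=world(p,'g1');d=(g-p[:3])*[1,1,0];a=np.arctan2(d[1],d[0])
delta(g+d/.108*.002+[0,0,-.010],a+np.pi/2)
a=viewer.capture('side')[160:320,200:370,::-1];b=viewer.capture('top')[150:260,190:350,::-1]
a=cv2.resize(a,(400,376),interpolation=2);b=cv2.resize(b,(400,275),interpolation=2)
cv2.imwrite('pics/c2.png',np.hstack([a,cv2.copyMakeBorder(b,0,101,0,0,0)]))
E
```

```text
time: 12.45
position: [0.5385, 0.2098, 0.1871]
orientation: [-1.109, -2.937, 0.004]
contact_force: [-0.2, -0.8, 0.8]
finger_gap: 0.0398
gripper_force: 0.0
t 12.45 pos [0.5385 0.2098 0.1871] rot rows(tool rad) [-0.004 -0.001 -0.007] shift old axes mm [-0.6  2.4 86.7] in new axes [-0.5  2.1 86.7] F [-0.2 -0.8  0.8] gap 0.0398
```

View pics/c2.png

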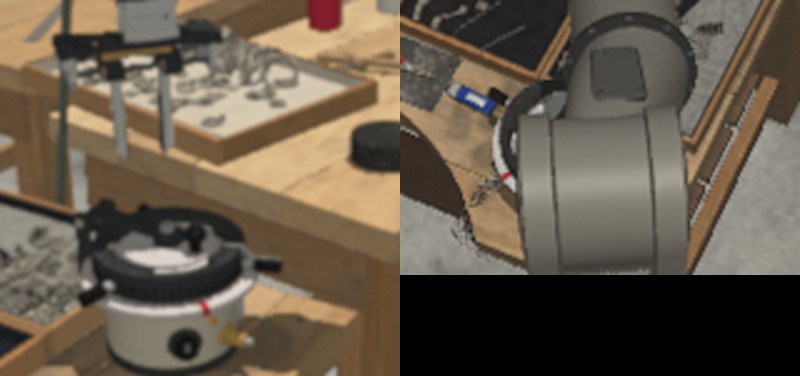

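The side view shows the fingers above the rear right bar; nothing else is disturbed. Descending on it.

```bash
python3 -m handwheel '0 2 25 0 0 0;0 0 25 0 0 0;0 0 15 0 0 0;0 0 0 0 0 0'; python3 -m handwheel '0 0 11 0 0 0;0 0 10 0 0 0;0 0 0 0 0 0'; python3 -m handwheel '0 0 0 0 0 0;0 0 0 0 0 0;0 0 0 0 0 0;0 0 0 0 0 0' 5 15
python3 - <<'E'
from h import *
p=np.load('p.npy');o=arm.get_obs();d=o['position']-p[:3];r=np.hypot(d[0],d[1]);a=np.arctan2(d[1],d[0])-p[3]
print('r',r,'ring angle',np.deg2rad(-30)-a, 'need turn',1.047-(np.deg2rad(-30)-a), o['q'].round(2))
A=R.from_rotvec(o['orientation']).as_matrix();print('tool y ang - az',np.arctan2(A[1,1],A[0,1])-a-p[3])
E
```

```text
time: 12.95
position: [0.5402, 0.2119, 0.1233]
orientation: [-1.104, -2.94, 0.003]
contact_force: [0.5, -1.0, 0.3]
finger_gap: 0.04
gripper_force: 0.0
time: 13.25
position: [0.5404, 0.2118, 0.1022]
orientation: [-1.104, -2.94, 0.002]
contact_force: [0.2, 0.3, -0.8]
finger_gap: 0.0403
gripper_force: 0.0
time: 13.65
position: [0.541, 0.212, 0.1035]
orientation: [1.104, 2.941, -0.0]
contact_force: [-0.6, -1.4, 2.6]
finger_gap: 0.0164
gripper_force: 15.0
r 0.10994895526317434 ring angle 0.1389656293290228 need turn 0.9080343706709771 [-0.29  0.4  -0.24  1.9   0.12  0.86  0.26]
tool y ang - az 1.556674861841981
```

```bash
cat > ra.py <<'E'
from h import *
p=np.load('p.npy');o=arm.get_obs();d=o['position']-p[:3];r=np.hypot(d[0],d[1]);a=np.arctan2(d[1],d[0])-p[3]
print('r',r,'ring angle',np.deg2rad(-30)-a, 'need turn',1.047-(np.deg2rad(-30)-a), o['q'].round(2))
A=R.from_rotvec(o['orientation']).as_matrix();print('tool y ang - az',np.arctan2(A[1,1],A[0,1])-a-p[3])
E
python3 -m handwheel '0.3 -7.7 0 0 0 0.07;0.3 -7.7 0 0 0 0.07;0.3 -7.7 0 0 0 0.07;0.3 -7.7 0 0 0 0.07;0.3 -7.7 0 0 0 0.07;0.3 -7.7 0 0 0 0.07' - 25; python3 ra.py
```

```text
time: 14.25
position: [0.5047, 0.1844, 0.1035]
orientation: [1.696, 2.643, 0.001]
contact_force: [4.8, -0.8, -1.6]
finger_gap: 0.0161
gripper_force: 25.1
r 0.10962469421358452 ring angle 0.5574896297564652 need turn 0.4895103702435347 [-0.34  0.33 -0.15  2.    0.07  0.81 -0.11]
tool y ang - az 1.5520859118476331
```

Tracking well; 0.49 rad remains.

```bash
python3 -m handwheel '0.3 -7.7 0 0 0 0.07;0.3 -7.7 0 0 0 0.07;0.3 -7.7 0 0 0 0.07;0.3 -7.7 0 0 0 0.07;0.3 -7.7 0 0 0 0.07;0.3 -7.7 0 0 0 0.07;0.3 -7.7 0 0 0 0.07;0 0 0 0 0 0;0 0 0 0 0 0'; python3 ra.py
```

```text
time: 15.15
position: [0.4508, 0.1739, 0.1034]
orientation: [2.285, 2.156, -0.003]
contact_force: [-4.2, -7.2, 8.3]
finger_gap: 0.0164
gripper_force: 25.0
r 0.1094969203702601 ring angle 1.0639335630296762 need turn -0.016933563029676302 [-0.43  0.25 -0.08  2.12  0.03  0.78 -0.59]
tool y ang - az 1.5710567265003441
```

Measured 1.064 against a target of 1.047. I'll release, lift clear and look.

```bash
python3 -m handwheel '0 0 0 0 0 0;0 0 0 0 0 0;0 0 0 0 0 0;0 0 0 0 0 0' 40; python3 -m handwheel '0 0 -15 0 0 0;0 0 -35 0 0 0;0 0 -35 0 0 0;0 0 -35 0 0 0;-40 0 -20 0 0 0;-40 0 0 0 0 0;-40 0 0 0 0 0;-40 0 0 0 0 0;-40 0 0 0 0 0;0 0 0 0 0 0'
python3 - <<'E'
from h import *
p=np.load('p.npy');p[5]=0
for r in(.907,1.047,1.187):
    p[4]=r;print(r,[proj('side',world(p,k)).round(1) for k in('knob','g0','g1','g2')],[proj('top',world(p,k)).round(1) for k in('g0','g2')])
a=viewer.capture('side')[210:320,220:340,::-1];b=viewer.capture('top')[160:250,190:310,::-1]
a=cv2.resize(a,(400,367),interpolation=2);b=cv2.resize(b,(400,300),interpolation=2)
cv2.imwrite('pics/c3.png',np.hstack([a,cv2.copyMakeBorder(b,0,67,0,0,0)]))
E
```

```text
time: 15.55
position: [0.4515, 0.175, 0.1032]
orientation: [2.284, 2.157, -0.0]
contact_force: [-0.7, -0.0, 0.7]
finger_gap: 0.0397
gripper_force: 0.0
time: 16.55
position: [0.4395, -0.0293, 0.2434]
orientation: [2.29, 2.15, -0.001]
contact_force: [0.6, 1.5, 0.5]
finger_gap: 0.0399
gripper_force: 0.0
0.907 [array([282.8, 256.6]), array([295.4, 286.4]), array([291.3, 251.3]), array([228.7, 271.1])] [array([229.6, 224.5]), array([249.5, 176.7])]
1.047 [array([282.8, 256.6]), array([289.8, 288.1]), array([296.1, 252.5]), array([229.5, 268.2])] [array([227. , 221.2]), array([253.9, 176.2])]
1.187 [array([282.8, 256.6]), array([283.7, 289.5]), array([300.5, 253.9]), array([231.1, 265.4])] [array([225. , 217.6]), array([258.3, 176.2])]
```

View pics/c3.png

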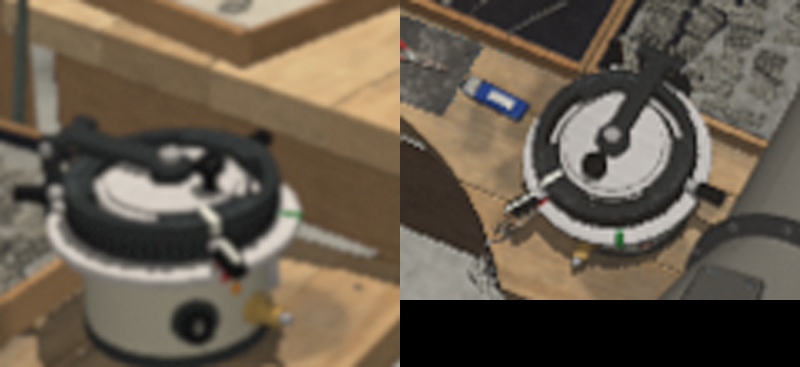

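The white-line grip is at full frame (226.9,220.9) in top, against a predicted (227.0,221.2) for locked. In side it is at about (288.4,287), which fits roughly 1.06 rad. The red mark is right beside the line, the lid is shut and the robot is clear, so I'm handing in.

```bash
python3 -c "
from station import arm
print(arm.sign_off())"
```

```text
the job is handed in; nothing more can be done
None
```

The lid is fully shut and the lock ring's white line stands at the red locked mark (about 1.05–1.06 rad, target 1.047); nothing else on the benches was touched, the arm is clear, and I handed the job in after about 17 s.

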